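# Set the brooder thermostat to the green mark with a flat screwdriver

### The arm

A 6-joint arm with a two-finger parallel gripper is mounted at the origin on a cart in front of the work surface, level with it; the furniture and walls round the work are solid. World frame = base frame: x ahead of the robot, y to its left, z up, the work surface at z = 0. Lengths are in m, angles in rad, forces in N, time in s.
With the tool pointing down it reaches from about 0.25 to 0.725 m from the base axis. Payload 4 kg.
Tool frame: the origin (TCP) lies midway between the tips of the shut fingers; the grasp point (between the pads) lies 19 mm behind it; x points along the fingers, y is the direction in which the jaws open and shut, and the axes are right-handed (so a half turn about x gives the same grasp; the last joint's range is limited). The gripper opens to 85 mm and grips with 20 to 120 N. Pads are 22 mm wide; open, the fingers measure 114 mm over their backs; the gripper's body (76 mm by 85 mm) begins 54 mm behind the grasp point. The pads swing forward as they close: fully open they stand 13 mm farther back than shut.
Start: joints at [-1.12, 0.241, 0.005, 1.335, 0, 1.571], TCP at [0.218, -0.45, 0.231] pointing down, gripper open.
Joint ranges: [-2.72, 2.72], [-1.05, 1.87], [-1.09, 1.28], [-1.99, 2.15], [-1.42, 1.44], [-3.14, 3.14]. Speed limits (rad/s): [2.79, 2.79, 3.14, 3.14, 3.14, 3.14].

### API

Orientations are given as a unit quaternion [x, y, z, w].
In Python, from workcell import * gives the robot as it stands.
- The arm moves only by the tool play_rows, never from a script. Its argument "plan" is a list of rows, each a list of 7 numbers: the shift along the tool's x, y, z in mm, then the turn, a rotation vector about the tool's x, y, z in rad, then the closure, from -1 (fully open) to 1 (shut). In form: [[x, y, z, rx, ry, rz, grip], ...]. A call has 1 to 20 rows; each row shifts and turns the commanded pose from where the row before left it, along the tool's axes as they then stand; what a row does not reach is not made up. A row lasts 1/12 s, in which the tool goes at most 41.7 mm and 7.16 degrees, less where a joint would pass 70% of its speed; a pose out of reach is approached as far as the arm can. A call with a gripper value outside its range is refused whole. The fingers move at their own pace and stop on an object; the grip force is fixed at half the most. Time passes only in rows, so rows that do not move let the fingers close. It gives the time, the measured TCP pose, the force and the opening at its end, in the units of the state.
- get_obs(): the state, without advancing time (a new reading comes with each control period).
- camera(name): name is "scene" or "top"; returns a dict with "frame" (480x640x3 uint8, red, green, blue), "depth" (480x640 float32, m along the optical axis (not along the pixel's ray), 0 where there is no reading), "fx", "fy", "cx", "cy" (pixels), "camera_from_world" (4x4, takes a point from world to camera coordinates). Camera axes: x right, y up, looking along -z (the intrinsics and any distortion apply to the point x, -y, -z); pixel columns grow to the right and rows downward; lengths in m; the calibration is good to about 2 mm. A picture is of the moment at which its call begins.
- job_done(): hands the job in, once; it reports no verdict.
Trained networks look in a picture, given as the dict that the camera call returned (one of the last four; its "shot" number tells which), for a name from the list of things; names that differ only in an ending like _2 or _b are one class to them, and where a whole thing is asked for, a point or a joint stands for the part that bears it (a point fixed in the world has none). Each returns a list of dicts, best first, with "confidence" (0 to 1); they miss things now and then, are a little off and sometimes report something else, mostly with a low value. They report only what shows in the picture. A call takes as long as a camera call.
- search_frame(thing, picture): "centre" ([x, y, z] in m, in world coordinates, good to about 4 mm: the middle of the surface that is visible of it).
- pinpoint(thing, picture): "centre" ([x, y, z] in m, in world coordinates, good to about 4 mm: a listed point, or the origin of a listed thing).
The state is a dict: "clock": time; "joint_pos": joint angles; "joint_vel": joint speeds; "tau": joint torques, N m; "eef_pos": TCP position; "tool_rot": TCP orientation; "ft_force": force on the tool from outside, world axes, zero at the start; "ft_torque": the same for the moment, N m; "grip_width": finger opening in m.
Only numpy, scipy, OpenCV 4.12 (cv2) and the standard library are available. Lean on these libraries where they do the work, as an engineer would, in place of code of your own. Each camera call takes 0.05 s, during which the arm holds its last target. There are 200 camera calls.

### The job

Set the brooder thermostat: take the flat screwdriver from its wooden block, rest its blade lightly on the slotted brass spindle and feel for the slot, then turn the spindle clockwise until the white pointer is on the green mark. Press only gently, because the spindle sits on a delicate leaf spring; when set, stand the screwdriver fully home in its block again and leave the other things on the bench undisturbed.

Things in the scene. Friction and masses are not known exactly. Their poses are not given: they have to be found in the camera images.
- screwdriver: flat screwdriver, 132 mm long, 90 g, standing blade down in its block. Origin: middle of the blade's edge; z runs up to the handle, x along the blade's width (10 mm), y through its thickness (2 mm, thinned to 1.3 in the last 3 mm). Round 6.4 mm shank; round grey bolster, 16 mm diameter, z = 50 to 62 mm, cone below it from z = 45.
- driver_handle (a point): centre of the screwdriver's blue hexagonal handle, 97 mm above the blade's edge, same axes as the screwdriver; the handle runs 35 mm up and down from here and is 22 mm across its flats. One pair of flats faces +y and -y, the other two pairs are turned 60 degrees from it.
- driver_block: wooden driver block, fixed, 56 mm (x) by 100 mm (y), 70 mm high; origin in the middle of its underside, z up. Two small steel bits stand 9 mm out of its top, 36 mm to either side (y) of the screwdriver's hole.
- block_hole (a point): centre of the mouth of the block's round hole, in the middle of the block's top: 19 mm diameter with a 2 mm chamfer, 64 mm deep. When the screwdriver is fully home its handle rests on the block's top and its blade edge is 62 mm below this point.
- thermostat: brooder thermostat, a white case fixed on the bench, 100 mm (x) by 150 mm (y) by 36 mm high, with a round grey turret, 69 mm across, that rises to z = 50 mm, a probe rod at the back (+x) and small ears at both ends. Origin in the middle of its underside, z up, front to -x. The green mark is on the turret's rim, towards the case's +x from the spindle.
- dial_axis (a point): point on the upright spindle axis, level with the top of the black pointer ring (54 mm above the bench); axes as the thermostat's. Ring 52 mm across, its opening 23 mm, in which the brass spindle head shows, its face 1 to 9 mm below this point (differs by unit, not measured). The slot crosses the whole head through the axis: 3.4 mm wide, 4.5 mm deep, edges bevelled 1 mm.
- spindle_seat (a point): point on the spindle axis at the turret's top, 4 mm below dial_axis. The spindle head gives on a spring when pressed: it yields from 1.5 N and meets a hard stop after 1.6 mm at 5.3 N. Over 12 N in all between screwdriver and thermostat (pressing and turning together) damages it. Once the blade has dropped in, the head rises round it and the blade can be lowered to the slot's floor.
- dial (a joint): angle of the pointer ring, which turns with the slotted spindle and stays where left (friction about 0.014 N m, stops at 0 and 4.71). Grows clockwise from above. The white pointer bears 2.356 minus this value, counter-clockwise from the thermostat's +x; 2.356 is on the green mark (0.17 rad wide). Starts at 1.15 to 1.5. The slot lies within 0.5 rad of the pointer's line, either way; not measured.
- tape_roll: roll of masking tape, 96 mm across, 25 mm high, lying on the bench; origin in the middle of its underside. To be left alone.
- dropper_jar: small brown jar with a white screw cap, 30 mm across, 62 mm high, standing on the bench; origin in the middle of its underside. To be left alone.
- spindle_cap: black cap that normally covers the spindle, 36 mm across, 10 mm high, lying on the bench; origin in the middle of its underside. To be left alone.
- oral_syringe: white oral syringe, 89 mm long along y, 10 mm high; origin in the middle of the underside. To be left alone.

How it is judged:
By the outcome, as a careful person would: the job done as asked, in the order asked, and still so for the second after the job is handed in, with the robot touching nothing.
It also fails if it takes over 61 s, if anything falls off the work surface, if the arm or the gripper's body presses on something with over 40 N, if the wrist force passes 120 N, or if a joint passes its speed limit or range.

## Working session

There is one attempt and no reset: what is moved stays moved. The work goes in short steps, Python scripts to look and compute and a tool call to move; the robot and the scene stay as the last step left them, time stands still between calls to the robot, and variables do not carry over. Pictures are saved under pics/ and viewed, about 8 in all and at most 12, crops included, and the job is handed in when it is done.

Besides the shell and the picture viewer there is one more tool, called after "Request:" as name([rows], argument=value, ...), one row to a line, values as JSON. play_rows: Moves the arm, as the interface text tells. Its arguments: {"type":"object","properties":{"plan":{"type":"array","items":{"type":"array","items":{"type":"number"}}}},"required":["plan"]}

```bash
mkdir -p pics; ls
cat > h.py <<'E'
from workcell import *
import numpy as np, cv2
def px(cam,p):
    q=cam["camera_from_world"]@np.append(p,1); return np.array([cam["fx"]*q[0]/-q[2]+cam["cx"], cam["fy"]*(-q[1])/-q[2]+cam["cy"]])
def world(cam,u,v,d=None):
    if d is None: d=cam["depth"][int(round(v)),int(round(u))]
    c=np.array([(u-cam["cx"])/cam["fx"]*d,-(v-cam["cy"])/cam["fy"]*d,-d,1]); return (np.linalg.inv(cam["camera_from_world"])@c)[:3]
def onz(cam,u,v,z):
    a=world(cam,u,v,.1);b=world(cam,u,v,1.); return a+(b-a)*(z-a[2])/(b[2]-a[2])
def save(cam,n,crop=None,s=1):
    f=cam["frame"][:,:,::-1]
    if crop: f=f[crop[1]:crop[3],crop[0]:crop[2]]
    cv2.imwrite("pics/"+n,cv2.resize(f,None,fx=s,fy=s,interpolation=cv2.INTER_CUBIC))
E
python3 - <<'E'
from h import *
o=get_obs();print({k:np.round(v,4) for k,v in o.items()})
cs={n:camera(n) for n in("top","scene")}
for n,c in cs.items():
    save(c,n+"0.png");print(n,c["frame"].shape,[k for k in c],np.linalg.inv(c["camera_from_world"])[:3].round(3).tolist(),c["fx"])
    for t in["block_hole","driver_handle","screwdriver","dial_axis","thermostat","driver_block","dropper_jar","tape_roll","spindle_cap","oral_syringe"]:
        print(t,[(r["centre"].round(4).tolist() if hasattr(r["centre"],'round') else r["centre"],round(r["confidence"],2)) for r in pinpoint(t,c)[:2]])
E
```

```text
pics
{'clock': np.float64(0.0), 'joint_pos': array([-1.12  ,  0.2414,  0.0037,  1.3352,  0.    ,  1.5708]), 'joint_vel': array([ 0.0003,  0.0007, -0.0008,  0.0002, -0.0005,  0.001 ]), 'tau': array([ 6.00000e-04, -3.72318e+01,  2.52408e+01,  1.68000e-02,
       -1.00000e-04, -0.00000e+00]), 'eef_pos': array([ 0.2176, -0.4495,  0.2304]), 'tool_rot': array([-0.6891, -0.1587,  0.6894, -0.1573]), 'ft_force': array([ 0.2314, -0.391 ,  0.7239]), 'ft_torque': array([ 0.0037, -0.0272, -0.001 ]), 'grip_width': np.float64(0.0852)}
top (480, 640, 3) ['frame', 'depth', 'fx', 'fy', 'cx', 'cy', 'camera_from_world', 'shot'] [[-0.024, 0.995, -0.094, 0.358], [-1.0, -0.024, 0.008, -0.005], [0.006, 0.094, 0.996, 1.345]] 569.758461602231
block_hole [([0.4771, -0.1568, 0.0724], 0.83)]
driver_handle [([0.479, -0.1567, 0.1062], 0.58)]
screwdriver [([0.4806, -0.1552, 0.0063], 0.5)]
dial_axis [([0.5142, 0.0394, 0.0547], 0.92), ([0.4785, -0.1494, 0.0023], 0.19)]
thermostat [([0.5052, 0.071, -0.0014], 0.91)]
driver_block []
dropper_jar [([0.3594, 0.3302, -0.0016], 0.65)]
tape_roll [([0.6053, -0.3509, -0.0038], 0.89), ([0.4801, -0.1561, 0.1025], 0.59)]
spindle_cap [([0.4522, 0.359, -0.0025], 0.56)]
oral_syringe [([0.3921, -0.3619, -0.0013], 0.44)]
scene (480, 640, 3) ['frame', 'depth', 'fx', 'fy', 'cx', 'cy', 'camera_from_world', 'shot'] [[-0.636, 0.431, -0.641, -0.421], [-0.772, -0.37, 0.517, 0.69], [-0.014, 0.823, 0.567, 0.869]] 502.78774921370825
block_hole [([0.4848, -0.153, 0.068], 0.56)]
driver_handle [([0.4806, -0.1576, 0.1067], 0.72)]
screwdriver []
dial_axis [([0.5117, 0.0393, 0.0493], 0.81), ([0.3549, 0.3294, -0.0009], 0.23)]
thermostat [([0.5088, 0.0746, 0.0013], 0.94)]
driver_block [([0.4818, -0.1576, -0.0019], 0.65), ([0.6041, -0.3506, -0.001], 0.65)]
dropper_jar []
tape_roll [([0.6051, -0.3516, 0.0015], 0.65)]
spindle_cap [([0.4479, 0.3625, 0.0028], 0.49)]
oral_syringe []
```

Run:
```python
from h import *
c=camera("top"); s=camera("scene")
for n,cam,ps in(("t",c,[[.48,-.157,.132],[.513,.039,.054]]),("s",s,[[.48,-.157,.1],[.513,.039,.054]])):
    ims=[]
    for p in ps:
        u,v=px(cam,p).round().astype(int);print(n,p,u,v)
        f=cam["frame"][v-38:v+38,u-50:u+50,::-1]; ims.append(cv2.resize(f,None,fx=4,fy=4,interpolation=cv2.INTER_CUBIC))
    globals()[n]=np.hstack(ims)
cv2.imwrite("pics/crops.png",np.vstack([t[:,:],s]))
```

```text
t [0.48, -0.157, 0.132] 384 228
t [0.513, 0.039, 0.054] 294 220
s [0.48, -0.157, 0.1] 353 211
s [0.513, 0.039, 0.054] 292 244
```

View pics/scene0.png

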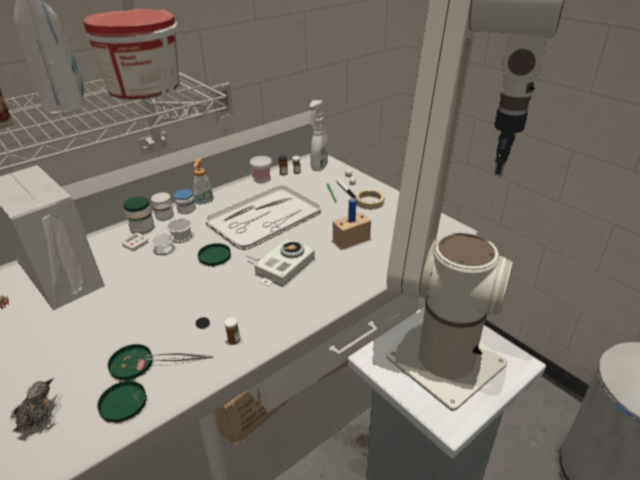

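View pics/crops.png

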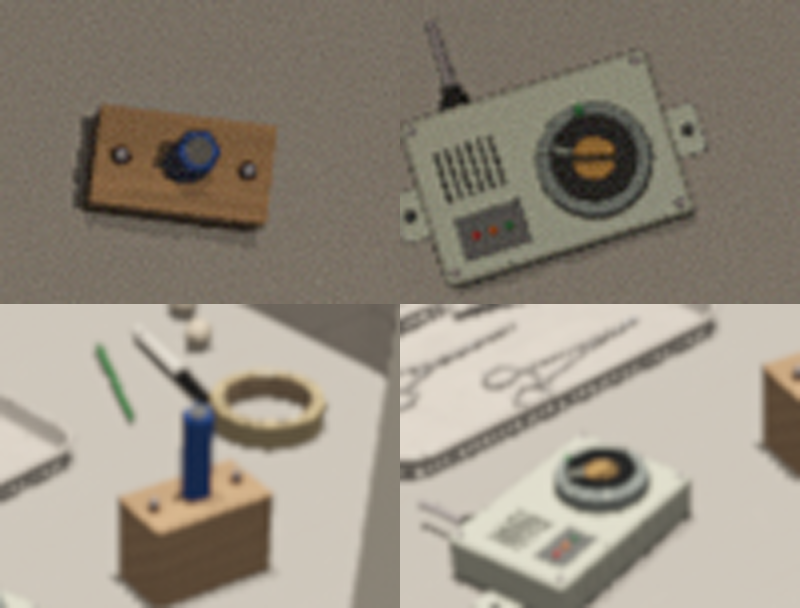

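The scene shows the block (353,230) with the blue handle standing in it, and the thermostat (285,260) with its dial at (292,247). The crops show the green mark (580,108), the white pointer pointing left (555,152), and a dark slot running nearly horizontally through (595,157). I'll measure angles on a finer crop.

Run:
```python
from h import *
cams=[camera("top") for _ in range(4)]
c=cams[0]; c["frame"]=np.mean([k["frame"].astype(float) for k in cams],0).astype(np.uint8)
np.save("top0.npy",c["frame"])
ims=[]
for p in([.48,-.157,.14],[.513,.039,.054]):
    u,v=px(c,p).round().astype(int);print(u,v)
    ims.append(cv2.resize(c["frame"][v-20:v+20,u-20:u+20,::-1],None,fx=10,fy=10,interpolation=cv2.INTER_CUBIC))
im=np.hstack(ims)
for i in range(0,800,50): cv2.line(im,(i,0),(i,8),(255,255,255),1)
cv2.imwrite("pics/z1.png",im)
# block yaw & thermostat yaw via depth on masks
d=c["depth"]; vv,uu=np.nonzero(d>0)
P=np.array([world(c,u,v,d[v,u]) for v,u in zip(vv,uu)])
for nm,ctr,z0,z1,r in(("block",[.48,-.157],.06,.078,.08),("case",[.507,.072],.028,.043,.11),("handle",[.48,-.157],.125,.15,.03),("turret",[.513,.039],.046,.062,.045)):
    m=(np.hypot(P[:,0]-ctr[0],P[:,1]-ctr[1])<r)&(P[:,2]>z0)&(P[:,2]<z1)
    q=P[m]; 
    (a,b,ang)=cv2.minAreaRect((q[:,:2]*1000).astype(np.float32)); print(nm,m.sum(),np.array(a).round(1),np.array(b).round(1),round(ang,1),q[:,2].mean().round(4),(q[:,:2].mean(0)*1000).round(1))
```

```text
384 228
294 220
block 979 [ 482.4 -153.8] [100.4  56.8] 81.5 0.0702 [ 481.5 -152.7]
case 2108 [528.4  77.5] [143.5 149.9] 16.1 0.0361 [506.1  80.4]
handle 97 [ 481.2 -153.4] [24.1 20.7] 85.9 0.1392 [ 481.4 -153.2]
turret 620 [510.5  42.7] [64.2 64.6] 89.3 0.052 [510.5  43.3]
```

View pics/z1.png

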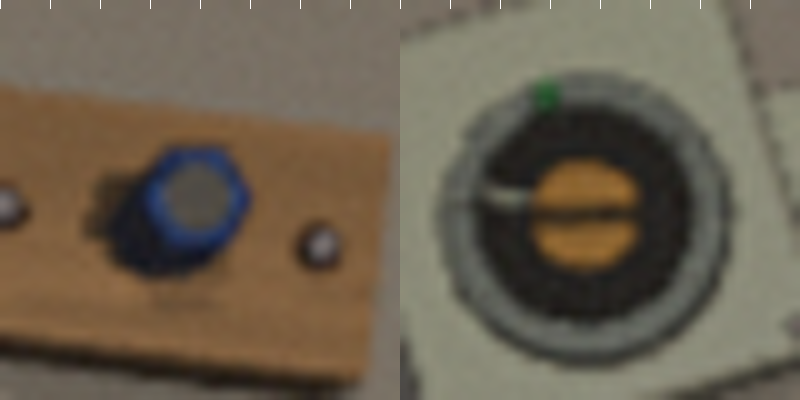

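The crop shows the hex handle top at about (198,200) with flats facing up and down in the image, so the jaws should close roughly along world x. On the right crop the spindle is at (585,213), the slot runs (540,216)–(637,210), the pointer tip is at (490,193) and the green mark is at (547,95). That puts the slot at about 92° world, the pointer at 77° and green at 16.5°, so the turn needed is about 60° clockwise.

```bash
cat >> h.py <<'E'
from scipy.spatial.transform import Rotation as R
def goto(p,yaw,grip,tilt=None):
    """print total tool-frame shift (mm) + rotvec from now to TCP p, tool down, jaw y-axis at world bearing yaw(deg)"""
    o=get_obs(); r0=R.from_quat(o["tool_rot"]); y=np.array([np.cos(np.radians(yaw)),np.sin(np.radians(yaw)),0]); x=np.array([0,0,-1.])
    r1=R.from_matrix(np.c_[x,y,np.cross(x,y)])
    print("shift",(r0.inv().apply(np.array(p)-o["eef_pos"])*1000).round(1),"rot",(r0.inv()*r1).as_rotvec().round(3),"q",o["joint_pos"].round(3))
E
python3 - <<'E'
from h import *
o=get_obs();print(R.from_quat(o["tool_rot"]).as_matrix().round(3))
f=np.load("top0.npy").astype(float); c=camera("top")
print(onz(c,292.05,220.85,.05),onz(c,384-20+19.3,228-20+19.5,.14))
# hex fit: template area match of hexagon 22 AF against (blue-red or grey top) mask
u0,v0=383.3,227.5
k=cv2.resize(f[208:248,364:404].astype(np.float32),None,fx=8,fy=8,interpolation=cv2.INTER_CUBIC)
blue=k[:,:,2]-k[:,:,0]; gray=k[:,:,2]
print("wood/handle sample",k[156,152],k[160,190])
m=((blue>-12)&(gray>70)).astype(np.uint8); best=[]
pxm=c["fx"]/ (1.345-.14)*8/1000
for a in range(0,60,3):
  for cx in range(140,170,2):
    for cy in range(140,172,2):
      T=np.zeros_like(m); A=np.radians(a+30+60*np.arange(6)); rr=11/np.cos(np.pi/6)*pxm
      cv2.fillConvexPoly(T,np.c_[cx+rr*np.cos(A),cy+rr*np.sin(A)].round().astype(np.int32),1)
      best.append((int((T^m)[90:230,80:240].sum()),a,cx,cy))
best.sort();print(best[:6])
for y in(90,-90,0,180,30): goto([.481,-.155,.2],y,-1)
E
```

```text
[[-0.     0.436 -0.9  ]
 [ 0.    -0.9   -0.436]
 [-1.    -0.    -0.   ]]
[0.51074607 0.04251922 0.05      ] [ 0.48130904 -0.15457382  0.14      ]
wood/handle sample [78.59176  74.675186 68.80578 ] [ 43.254635  60.62262  103.92741 ]
[(2431, 15, 158, 156), (2431, 15, 158, 158), (2435, 15, 160, 158), (2437, 45, 158, 158), (2451, 45, 160, 158), (2453, 45, 158, 156)]
shift [  31.3 -150.9 -365.4] rot [-2.691  0.    -0.   ] q [-1.12   0.241  0.005  1.335  0.     1.571]
shift [  31.3 -150.9 -365.4] rot [ 0.451 -0.    -0.   ] q [-1.12   0.241  0.005  1.335  0.     1.571]
shift [  31.3 -150.9 -365.4] rot [-1.12  0.   -0.  ] q [-1.12   0.241  0.005  1.335  0.     1.571]
shift [  31.3 -150.9 -365.4] rot [ 2.022 -0.    -0.   ] q [-1.12   0.241  0.005  1.335  0.     1.571]
shift [  31.3 -150.9 -365.4] rot [-1.644  0.    -0.   ] q [-1.12   0.241  0.005  1.335  0.     1.571]
```

Request:
play_rows([
  [3,-15,-36.5,0,0,0,-1],
  [3,-15,-36.5,0,0,0,-1],
  [3,-15,-36.5,0,0,0,-1],
  [3,-15,-36.5,0,0,0,-1],
  [3,-15,-36.5,0,0,0,-1],
  [3,-15,-36.5,0,0,0,-1],
  [3,-15,-36.5,0,0,0,-1],
  [3,-15,-36.5,0,0,0,-1],
  [3,-15,-36.5,0,0,0,-1],
  [3,-15,-36.5,0,0,0,-1],
  [0,0,0,-0.12,0,0,-1],
  [0,0,0,-0.12,0,0,-1],
  [0,0,0,-0.12,0,0,-1],
  [0,0,0,-0.12,0,0,-1],
  [0,0,0,-0.12,0,0,-1],
  [0,0,0,-0.12,0,0,-1],
  [0,0,0,-0.12,0,0,-1],
  [0,0,0,-0.12,0,0,-1],
  [0,0,0,-0.12,0,0,-1],
  [0,0,0,-0.04,0,0,-1],
])

```text
clock: 3.12
eef_pos: [0.481, -0.156, 0.2013]
tool_rot: [0.499, 0.501, -0.499, 0.501]
ft_force: [0.4, -0.8, 0.1]
grip_width: 0.0853
```

Run:
```python
from h import *
goto([.481,-.1545,.093],0,-1); print(get_obs()["ft_force"])
```

```text
shift [108.3  -0.   -1.5] rot [ 0.005 -0.     0.   ] q [-0.314  0.267 -0.039  1.265  0.     1.252]
[ 0.35557861 -0.79119521  0.07202435]
```

Request:
play_rows([
  [25,0,-1.5,0,0,0,-1],
  [25,0,0,0,0,0,-1],
  [25,0,0,0,0,0,-1],
  [20,0,0,0,0,0,-1],
  [13,0,0,0,0,0,-1],
  [0,0,0,0,0,0,1],
  [0,0,0,0,0,0,1],
  [0,0,0,0,0,0,1],
  [0,0,0,0,0,0,1],
  [0,0,0,0,0,0,1],
  [0,0,0,0,0,0,1],
  [0,0,0,0,0,0,1],
  [0,0,0,0,0,0,1],
  [0,0,0,0,0,0,1],
  [0,0,0,0,0,0,1],
])

```text
clock: 4.37
eef_pos: [0.4819, -0.1548, 0.0946]
tool_rot: [0.5, 0.499, -0.5, 0.501]
ft_force: [-0.8, 0.2, 5.8]
grip_width: 0.0211
```

Request:
play_rows([
  [-8,0,0,0,0,0,1],
  [-15,0,0,0,0,0,1],
  [-20,0,0,0,0,0,1],
  [-25,0,0,0,0,0,1],
  [-25,0,0,0,0,0,1],
  [-20,0,0,0,0,0,1],
  [-22,-13,-27,0,0,0,1],
  [-22,-13,-27,0,0,0,1],
  [-22,-13,-27,0,0,0,1],
  [-22,-13,-27,0,0,0,1],
  [-22,-13,-27,0,0,0,1],
  [-22,-13,-27,0,0,0,1],
  [-22,-13,-27,0,0,0,1],
  [-22,-13,-27,0,0,0,1],
  [-22,-13,-27,0,0,0,1],
  [-22,-13,-27,0,0,0,1],
  [-22,-13,-27,0,0,0,1],
  [-22,-13,-27,0,0,0,1],
  [-22,-13,-27,0,0,0,1],
  [0,0,0,0,0,0,1],
])

```text
clock: 6.03
eef_pos: [0.3103, 0.2001, 0.496]
tool_rot: [0.501, 0.502, -0.496, 0.501]
ft_force: [0.4, -0.0, -1.2]
grip_width: 0.0212
```

```bash
cat >> h.py <<'E'
def shot(n):
    s=camera("scene"); p=get_obs()["eef_pos"]; u,v=px(s,p-[0,0,.055]).round().astype(int)
    f=s["frame"][v-35:v+35,u-20:u+20,::-1]
    np.save(n+".npy",f); return s,(u,v)
E
python3 - <<'E'
from h import *
o=get_obs();print(o["eef_pos"],o["joint_pos"].round(3),o["ft_force"],o["grip_width"])
print(shot("b0")[1])
E
```

```text
[0.3102711  0.20009446 0.49596751] [5.710e-01 2.500e-02 4.460e-01 1.985e+00 2.000e-03 2.135e+00] [ 0.39610357 -0.04798391 -1.2113431 ] 0.02122605732644666
(np.int64(279), np.int64(160))
```

Request:
play_rows([
  [0,0,0,0.12,0,0,1],
  [0,0,0,0.12,0,0,1],
  [0,0,0,0.12,0,0,1],
  [0,0,0,0.12,0,0,1],
  [0,0,0,0.12,0,0,1],
  [0,0,0,0.12,0,0,1],
  [0,0,0,0.05,0,0,1],
  [0,0,0,0,0,0,1],
])

```text
clock: 6.75
eef_pos: [0.3121, 0.1953, 0.4916]
tool_rot: [-0.651, -0.275, 0.652, -0.275]
ft_force: [0.1, 0.4, -0.4]
grip_width: 0.0214
```

Run:
```python
from h import *
o=get_obs();print(o["eef_pos"],o["joint_pos"].round(3))
print(shot("b1")[1])
b=np.hstack([np.load("b0.npy"),np.load("b1.npy")])
cv2.imwrite("pics/b01.png",cv2.resize(b,None,fx=8,fy=8,interpolation=cv2.INTER_CUBIC))
```

```text
[0.3121316  0.19534671 0.49159017] [ 0.56   0.026  0.434  1.981 -0.     2.903]
(np.int64(280), np.int64(160))
```

View pics/b01.png

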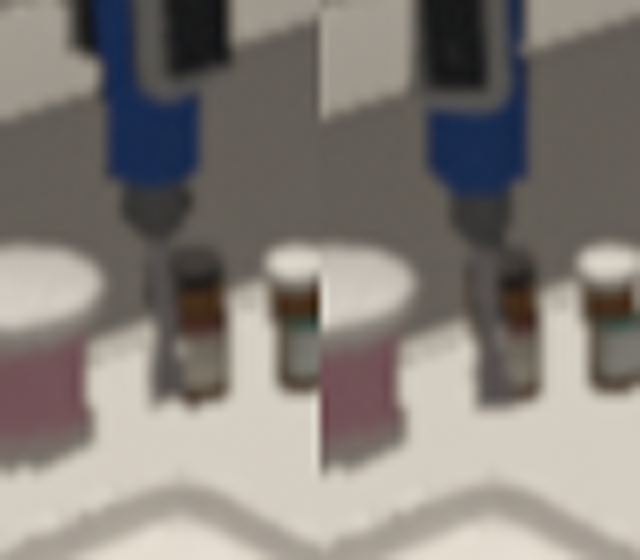

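The view is cluttered by bottles behind the shank, so the blade's width is ambiguous. I'll move so the empty white bench is behind it.

Run:
```python
from h import *
s=camera("scene")
for p in([.3,.3,.35],[.3,.36,.35],[.33,.3,.3],[.28,.3,.4],[.25,.25,.32]): print(p,px(s,p).round())
print(R.from_quat(get_obs()["tool_rot"]).as_matrix().round(2).tolist())
goto([.28,.3,.43],-45,1)
```

```text
[0.3, 0.3, 0.35] [242. 220.]
[0.3, 0.36, 0.35] [214. 231.]
[0.33, 0.3, 0.3] [237. 235.]
[0.28, 0.3, 0.4] [245. 201.]
[0.25, 0.25, 0.32] [280. 234.]
[[-0.0, 0.72, -0.7], [-0.0, -0.7, -0.72], [-1.0, -0.0, 0.0]]
shift [ 61.8 -95.7 -52.7] rot [0.016 0.001 0.   ] q [ 0.56   0.026  0.435  1.981 -0.     2.901]
```

Request:
play_rows([
  [26,-20,-18,0,0,0,1],
  [26,-20,-18,0,0,0,1],
  [26,-20,-18,0,0,0,1],
  [26,-20,-18,0,0,0,1],
  [26,-20,-18,0,0,0,1],
  [26,-20,-18,0,0,0,1],
  [0,0,0,0,0,0,1],
  [0,0,0,0,0,0,1],
])

```text
clock: 7.52
eef_pos: [0.3133, 0.3445, 0.3343]
tool_rot: [-0.644, -0.287, 0.652, -0.28]
ft_force: [-0.7, -0.3, 0.7]
grip_width: 0.0213
```

Run:
```python
from h import *
print(get_obs()["eef_pos"],get_obs()["joint_pos"].round(2),shot("c0")[1])
```

```text
[0.31332645 0.34446924 0.33427117] [0.82 0.16 0.16 1.58 0.01 3.14] (np.int64(222), np.int64(254))
```

Request:
play_rows([
  [0,0,0,-0.12,0,0,1],
  [0,0,0,-0.12,0,0,1],
  [0,0,0,-0.12,0,0,1],
  [0,0,0,-0.12,0,0,1],
  [0,0,0,-0.04,0,0,1],
  [0,0,0,0,0,0,1],
])

```text
clock: 8.07
eef_pos: [0.3146, 0.3446, 0.3387]
tool_rot: [0.554, 0.445, -0.553, 0.435]
ft_force: [0.6, -0.6, -0.6]
grip_width: 0.0208
```

Run:
```python
from h import *
print(shot("c1")[1])
```

```text
(np.int64(222), np.int64(253))
```

Request:
play_rows([
  [0,0,0,-0.12,0,0,1],
  [0,0,0,-0.12,0,0,1],
  [0,0,0,-0.12,0,0,1],
  [0,0,0,-0.12,0,0,1],
  [0,0,0,-0.04,0,0,1],
  [0,0,0,0,0,0,1],
])

```text
clock: 8.62
eef_pos: [0.3142, 0.3449, 0.3376]
tool_rot: [0.423, 0.572, -0.421, 0.562]
ft_force: [0.3, 0.7, 0.2]
grip_width: 0.0216
```

Run:
```python
from h import *
print(get_obs()["tool_rot"],get_obs()["eef_pos"],shot("c2")[1])
b=[np.load(f"c{i}.npy") for i in range(3)]
cv2.imwrite("pics/c.png",cv2.resize(np.hstack(b),None,fx=6,fy=6,interpolation=cv2.INTER_CUBIC))
```

```text
[ 0.42302018  0.57249396 -0.42061547  0.56248308] [0.31424876 0.3449177  0.33760245] (np.int64(222), np.int64(254))
```

View pics/c.png

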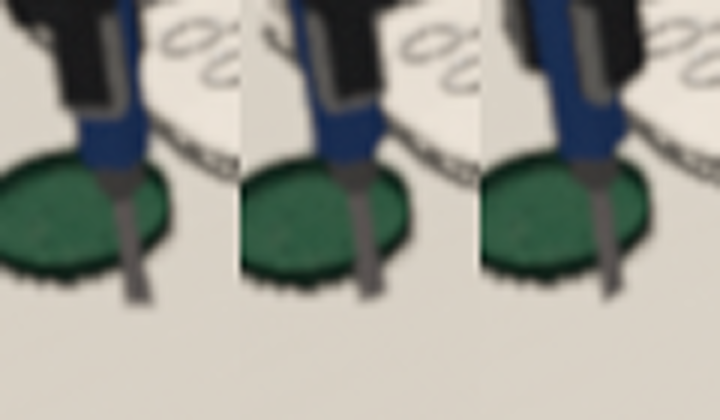

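Now the blade is on clear white: tips at (138,295), (370,292) and (610,292). It looks wide, then medium, then narrow. I'll measure the widths by integrated darkness.

Run:
```python
import numpy as np
for i in range(3):
    f=np.load(f"c{i}.npy").astype(float).mean(2)
    print(i)
    for v in range(44,53):
        r=f[v]; bg=np.median(r); d=np.clip((bg-r),0,None); d[d<6]=0
        d[:12]=0; d[32:]=0
        print(v,"min",r.min().round(0),"eqwidth px",(d.sum()/110).round(2),"cen",((d*np.arange(40)).sum()/max(d.sum(),1)).round(2))
```

```text
0
44 min 24.0 eqwidth px 3.07 cen 14.93
45 min 22.0 eqwidth px 3.9 cen 15.18
46 min 39.0 eqwidth px 4.3 cen 17.28
47 min 83.0 eqwidth px 4.59 cen 19.93
48 min 83.0 eqwidth px 5.12 cen 21.63
49 min 92.0 eqwidth px 4.67 cen 22.65
50 min 134.0 eqwidth px 3.18 cen 22.79
51 min 181.0 eqwidth px 1.23 cen 22.88
52 min 204.0 eqwidth px 0.0 cen 0.0
1
44 min 28.0 eqwidth px 2.22 cen 15.5
45 min 23.0 eqwidth px 3.24 cen 14.9
46 min 22.0 eqwidth px 2.9 cen 14.73
47 min 38.0 eqwidth px 4.74 cen 17.25
48 min 92.0 eqwidth px 4.34 cen 19.1
49 min 129.0 eqwidth px 3.05 cen 19.98
50 min 176.0 eqwidth px 1.0 cen 20.8
51 min 202.0 eqwidth px 0.0 cen 0.0
52 min 206.0 eqwidth px 0.0 cen 0.0
2
44 min 23.0 eqwidth px 3.3 cen 14.95
45 min 22.0 eqwidth px 3.93 cen 15.12
46 min 38.0 eqwidth px 4.59 cen 16.9
47 min 82.0 eqwidth px 3.99 cen 19.01
48 min 99.0 eqwidth px 3.55 cen 20.38
49 min 138.0 eqwidth px 1.75 cen 21.11
50 min 183.0 eqwidth px 0.55 cen 20.78
51 min 204.0 eqwidth px 0.0 cen 0.0
52 min 208.0 eqwidth px 0.0 cen 0.0
```

Request:
play_rows([
  [8,0,0,-0.12,0,0,1],
  [8,0,0,-0.12,0,0,1],
  [8,0,0,-0.12,0,0,1],
  [8,0,0,-0.12,0,0,1],
  [8,0,0,-0.12,0,0,1],
  [0,0,0,-0.12,0,0,1],
  [0,0,0,-0.12,0,0,1],
  [0,0,0,0,0,0,1],
])

```text
clock: 9.33
eef_pos: [0.3136, 0.3454, 0.2968]
tool_rot: [0.156, 0.695, -0.151, 0.686]
ft_force: [-0.8, -0.6, -0.7]
grip_width: 0.0212
```

Run:
```python
from h import *
print(get_obs()["tool_rot"],get_obs()["eef_pos"],shot("c3")[1])
b=[np.load(f"c{i}.npy") for i in (0,1,2,3)]
cv2.imwrite("pics/c3.png",cv2.resize(np.hstack([k[25:,5:35] for k in b]),None,fx=6,fy=6,interpolation=cv2.INTER_CUBIC))
```

```text
[ 0.15609535  0.694627   -0.15072018  0.68586514] [0.31359432 0.34540368 0.29679135] (np.int64(225), np.int64(270))
```

View pics/c3.png

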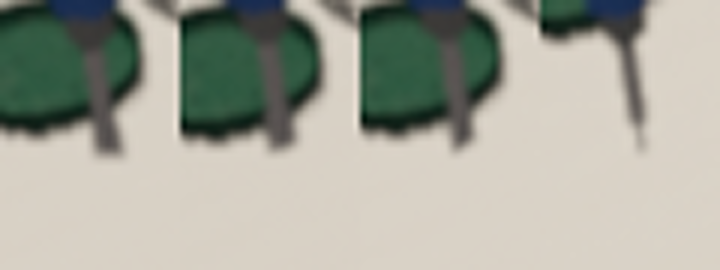

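The fourth view (tip at (642,148)) is edge-on at jaw bearing 64°. So the blade lies square to the jaws, gripped on its ±y flats, and a jaw bearing of about 2° lines it up with the slot.

Run:
```python
from h import *
goto([.511,.0425,.17],2,1)
s=camera("scene");p=get_obs()["eef_pos"]
print(px(s,p-[0,0,.0866]),"seen 226.5,284.6", px(s,p-[0,0,.0866]+[.002,0,0]))
```

```text
shift [ 121.8 -190.3  309.6] rot [ 1.095 -0.015  0.003] q [0.824 0.154 0.066 1.482 0.015 1.266]
[226.39116209 282.5664864 ] seen 226.5,284.6 [225.88470023 282.08277892]
```

Request:
play_rows([
  [0,-19,31,0,0,0,1],
  [0,-19,31,0,0,0,1],
  [0,-19,31,0,0,0,1],
  [0,-19,31,0,0,0,1],
  [0,-19,31,0,0,0,1],
  [0,-19,31,0,0,0,1],
  [0,-19,31,0,0,0,1],
  [0,-19,31,0,0,0,1],
  [0,-19,31,0,0,0,1],
  [0,-19,31,0,0,0,1],
  [11,0,0,0.122,0,0,1],
  [11,0,0,0.122,0,0,1],
  [11,0,0,0.122,0,0,1],
  [11,0,0,0.122,0,0,1],
  [11,0,0,0.122,0,0,1],
  [11,0,0,0.122,0,0,1],
  [11,0,0,0.122,0,0,1],
  [11,0,0,0.122,0,0,1],
  [11,0,0,0.122,0,0,1],
  [0,0,0,0,0,0,1],
])

```text
clock: 11.1
eef_pos: [0.5115, 0.043, 0.1903]
tool_rot: [0.491, 0.514, -0.493, 0.501]
ft_force: [-0.8, 0.2, -1.7]
grip_width: 0.0213
```

Run:
```python
from h import *
goto([.511,.0425,.155],2,1); print(get_obs()["eef_pos"])
```

```text
shift [35.3  0.   0.9] rot [-0.004 -0.01   0.014] q [ 0.078  0.299 -0.025  1.261  0.011  1.618]
[0.51145221 0.04302216 0.19033134]
```

Request:
play_rows([
  [15,0,0,-0.004,-0.01,0.014,1],
  [15,0,0.5,0,0,0,1],
  [5,0,0.5,0,0,0,1],
  [0,0,0,0,0,0,1],
  [0,0,0,0,0,0,1],
])

```text
clock: 11.52
eef_pos: [0.5131, 0.0423, 0.158]
tool_rot: [0.491, 0.509, -0.489, 0.511]
ft_force: [-0.2, 0.2, -1.1]
grip_width: 0.0213
```

Run:
```python
from h import *
o=get_obs();goto([.511,.0425,.155],2,1);print(o["eef_pos"],o["ft_force"])
fs=[];
for i in range(4):
    s=camera("scene");fs.append(s["frame"].astype(float))
f=np.mean(fs,0).astype(np.uint8)
u,v=px(s,[.511,.0425,.06]).round().astype(int)
T=o["eef_pos"]-[0,0,.0866]
print((u,v),"tip pred",px(s,T),"dial_axis pred",px(s,[.511,.0425,.054]),"face -5",px(s,[.511,.0425,.049]))
cv2.imwrite("pics/d.png",cv2.resize(f[v-25:v+25,u-30:u+30,::-1],None,fx=12,fy=12,interpolation=cv2.INTER_CUBIC))
```

```text
shift [ 2.9 -2.1 -0.3] rot [ 0.005 -0.    -0.004] q [ 0.082  0.31  -0.097  1.16   0.     1.613]
[0.51306711 0.04230159 0.15795182] [-0.23004958  0.15532795 -1.14532684]
(np.int64(291), np.int64(243)) tip pred [290.80204159 239.54718288] dial_axis pred [291.49006044 245.01507519] face -5 [291.57492227 246.47485548]
```

View pics/d.png

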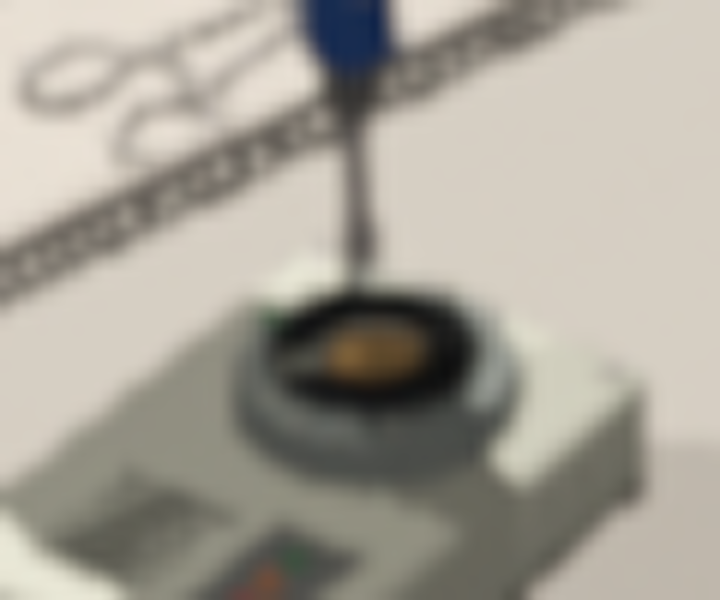

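The tip (365,280) and the ring centre (373,350) share the same offset from their predictions, about +1.8 px in v. Relative to each other the estimate holds. I'll centre and start the descent.

Request:
play_rows([
  [4,-2,-0.3,0.005,0,-0.004,1],
  [4,0,0,0,0,0,1],
  [4,0,0,0,0,0,1],
  [3,0,0,0,0,0,1],
  [0,0,0,0,0,0,1],
  [0,0,0,0,0,0,1],
])

```text
clock: 12.22
eef_pos: [0.5105, 0.0426, 0.1418]
tool_rot: [0.491, 0.509, -0.492, 0.508]
ft_force: [-0.6, -0.3, -0.5]
grip_width: 0.021
```

```bash
cat >> h.py <<'E'
def feel(n=6,yaw=2):
    F=[];T=[];P=[]
    for i in range(n):
        camera("scene");o=get_obs();F.append(o["ft_force"]);T.append(o["ft_torque"]);P.append(o["eef_pos"])
    print("t",round(float(o["clock"]),2),"F",np.mean(F,0).round(2),"T",np.mean(T,0).round(3),"P",(np.mean(P,0)*1000).round(2)); goto([.511,.0425,np.mean(P,0)[2]],yaw,1)
E
python3 -c "
from h import *
feel()"
```

```text
t 12.52 F [ 0.05 -0.28 -0.75] T [-0.016  0.011  0.011] P [510.85  42.61 142.38]
shift [0.1 0.1 0.1] rot [-0. -0. -0.] q [ 0.083  0.322 -0.123  1.126  0.     1.619]
```

Request:
play_rows([
  [1,0,0,0,0,0,1],
  [1,0,0,0,0,0,1],
  [0,0,0,0,0,0,1],
  [0,0,0,0,0,0,1],
])

```text
clock: 12.85
eef_pos: [0.5107, 0.0426, 0.1402]
tool_rot: [0.491, 0.509, -0.491, 0.508]
ft_force: [-0.1, 0.3, -1.4]
grip_width: 0.0213
```

Request:
play_rows([
  [0.5,0,0,0,0,0,1],
  [0.5,0,0,0,0,0,1],
  [0,0,0,0,0,0,1],
  [0,0,0,0,0,0,1],
])

```text
clock: 13.18
eef_pos: [0.5107, 0.0426, 0.1392]
tool_rot: [0.491, 0.509, -0.491, 0.508]
ft_force: [0.4, -0.7, -0.3]
grip_width: 0.0213
```

Request:
play_rows([
  [0.5,0,0,0,0,0,1],
  [0.5,0,0,0,0,0,1],
  [0,0,0,0,0,0,1],
  [0,0,0,0,0,0,1],
])

```text
clock: 13.52
eef_pos: [0.5107, 0.0426, 0.1382]
tool_rot: [0.491, 0.509, -0.491, 0.508]
ft_force: [0.8, 0.2, -0.5]
grip_width: 0.0213
```

```bash
python3 -c "
from h import *
feel()"
```

```text
t 13.82 F [ 0.13  0.01 -0.6 ] T [-0.011 -0.006 -0.003] P [510.75  42.6  138.3 ]
shift [0.  0.2 0.1] rot [-0. -0.  0.] q [ 0.083  0.325 -0.13   1.116  0.     1.619]
```

Request:
play_rows([
  [0.5,0,0,0,0,0,1],
  [0.5,0,0,0,0,0,1],
  [0,0,0,0,0,0,1],
  [0,0,0,0,0,0,1],
])

```text
clock: 14.15
eef_pos: [0.5107, 0.0426, 0.1372]
tool_rot: [0.491, 0.509, -0.491, 0.508]
ft_force: [-0.4, 0.4, -1.3]
grip_width: 0.0215
```

```bash
python3 -c "
from h import *
feel(4)"
```

```text
t 14.35 F [-0.24  0.31 -1.2 ] T [-0.014  0.008  0.011] P [510.73  42.59 137.28]
shift [0.  0.2 0.1] rot [-0. -0.  0.] q [ 0.083  0.326 -0.132  1.113  0.     1.619]
```

Request:
play_rows([
  [0.5,0,0,0,0,0,1],
  [0.5,0,0,0,0,0,1],
  [0,0,0,0,0,0,1],
  [0,0,0,0,0,0,1],
])

```text
clock: 14.68
eef_pos: [0.5107, 0.0426, 0.1362]
tool_rot: [0.491, 0.509, -0.491, 0.508]
ft_force: [-0.3, 0.2, -0.5]
grip_width: 0.0213
```

```bash
python3 -c "
from h import *
feel(4)"
```

```text
t 14.88 F [ 0.13 -0.06 -0.44] T [ 0.029  0.024 -0.006] P [510.74  42.6  136.28]
shift [0.  0.2 0.1] rot [-0. -0.  0.] q [ 0.083  0.327 -0.133  1.111  0.     1.619]
```

Request:
play_rows([
  [0.5,0,0,0,0,0,1],
  [0.5,0,0,0,0,0,1],
  [0,0,0,0,0,0,1],
  [0,0,0,0,0,0,1],
])

```text
clock: 15.22
eef_pos: [0.5107, 0.0426, 0.1352]
tool_rot: [0.491, 0.509, -0.491, 0.508]
ft_force: [-0.4, 0.2, -0.7]
grip_width: 0.0211
```

```bash
python3 -c "
from h import *
feel(4)"
```

```text
t 15.42 F [-0.09 -0.15 -0.39] T [ 0.004 -0.019 -0.013] P [510.74  42.59 135.29]
shift [0.  0.2 0.1] rot [-0. -0.  0.] q [ 0.083  0.328 -0.135  1.108  0.     1.619]
```

Request:
play_rows([
  [0.5,0,0,0,0,0,1],
  [0.5,0,0,0,0,0,1],
  [0,0,0,0,0,0,1],
  [0,0,0,0,0,0,1],
])

```text
clock: 15.75
eef_pos: [0.5107, 0.0426, 0.1342]
tool_rot: [0.491, 0.509, -0.491, 0.508]
ft_force: [0.6, -1.0, -0.4]
grip_width: 0.0217
```

```bash
python3 -c "
from h import *
feel(4)"
```

```text
t 15.95 F [ 0.02  0.16 -0.91] T [-0.008 -0.006  0.   ] P [510.74  42.6  134.29]
shift [0.  0.2 0.1] rot [-0. -0.  0.] q [ 0.083  0.329 -0.136  1.106  0.     1.619]
```

Request:
play_rows([
  [0.5,0,0,0,0,0,1],
  [0.5,0,0,0,0,0,1],
  [0,0,0,0,0,0,1],
  [0,0,0,0,0,0,1],
])

```text
clock: 16.28
eef_pos: [0.5107, 0.0426, 0.1332]
tool_rot: [0.491, 0.509, -0.491, 0.508]
ft_force: [0.1, 0.3, -0.4]
grip_width: 0.0209
```

```bash
python3 -c "
from h import *
feel(4)"
```

```text
t 16.48 F [ 0.24  0.29 -0.88] T [0.023 0.    0.001] P [510.74  42.6  133.28]
shift [0.  0.2 0.1] rot [-0. -0.  0.] q [ 0.083  0.33  -0.138  1.104  0.     1.619]
```

Request:
play_rows([
  [0.5,0,0,0,0,0,1],
  [0.5,0,0,0,0,0,1],
  [0,0,0,0,0,0,1],
  [0,0,0,0,0,0,1],
])

```text
clock: 16.82
eef_pos: [0.5107, 0.0426, 0.1322]
tool_rot: [0.491, 0.509, -0.491, 0.508]
ft_force: [-0.2, 0.0, -1.5]
grip_width: 0.0211
```

```bash
python3 -c "
from h import *
feel(4)"
```

```text
t 17.02 F [ 0.09 -0.09 -1.16] T [-0.019  0.021 -0.013] P [510.74  42.61 132.28]
shift [0.  0.2 0.1] rot [-0. -0.  0.] q [ 0.083  0.33  -0.139  1.101  0.     1.619]
```

Request:
play_rows([
  [0.5,0,0,0,0,0,1],
  [0.5,0,0,0,0,0,1],
  [0,0,0,0,0,0,1],
  [0,0,0,0,0,0,1],
])

```text
clock: 17.35
eef_pos: [0.5107, 0.0426, 0.1312]
tool_rot: [0.491, 0.509, -0.491, 0.508]
ft_force: [0.7, 0.1, -1.1]
grip_width: 0.021
```

```bash
python3 -c "
from h import *
feel(4)"
```

```text
t 17.55 F [ 0.2  -0.09 -1.15] T [-0.008  0.009 -0.036] P [510.73  42.61 131.29]
shift [0.  0.3 0.1] rot [-0. -0.  0.] q [ 0.083  0.331 -0.141  1.099  0.     1.619]
```

Request:
play_rows([
  [0.5,0,0,0,0,0,1],
  [0.5,0,0,0,0,0,1],
  [0,0,0,0,0,0,1],
  [0,0,0,0,0,0,1],
])

```text
clock: 17.88
eef_pos: [0.5107, 0.0426, 0.1302]
tool_rot: [0.491, 0.509, -0.491, 0.508]
ft_force: [-0.2, -0.5, 0.0]
grip_width: 0.0209
```

```bash
python3 -c "
from h import *
feel(4)"
```

```text
t 18.08 F [ 0.25 -0.25 -0.78] T [-0.007 -0.033  0.026] P [510.74  42.6  130.27]
shift [0.  0.3 0.1] rot [-0. -0.  0.] q [ 0.083  0.332 -0.143  1.096  0.     1.619]
```

Request:
play_rows([
  [0.5,0,0,0,0,0,1],
  [0.5,0,0,0,0,0,1],
  [0,0,0,0,0,0,1],
  [0,0,0,0,0,0,1],
])

```text
clock: 18.42
eef_pos: [0.5108, 0.0426, 0.1295]
tool_rot: [0.491, 0.509, -0.491, 0.508]
ft_force: [0.2, 0.8, 1.8]
grip_width: 0.0215
```

Run:
```python
from h import *
fs=[];F=[]
for i in range(4):
    s=camera("scene");fs.append(s["frame"].astype(float));F.append(get_obs()["ft_force"])
print(np.mean(F,0).round(2),get_obs()["eef_pos"],get_obs()["clock"])
cv2.imwrite("pics/e.png",cv2.resize(np.mean(fs,0).astype(np.uint8)[218:268,261:321,::-1],None,fx=12,fy=12,interpolation=cv2.INTER_CUBIC))
```

```text
[ 0.01 -0.1   1.03] [0.51084188 0.04260865 0.1294522 ] 18.6167
```

View pics/e.png

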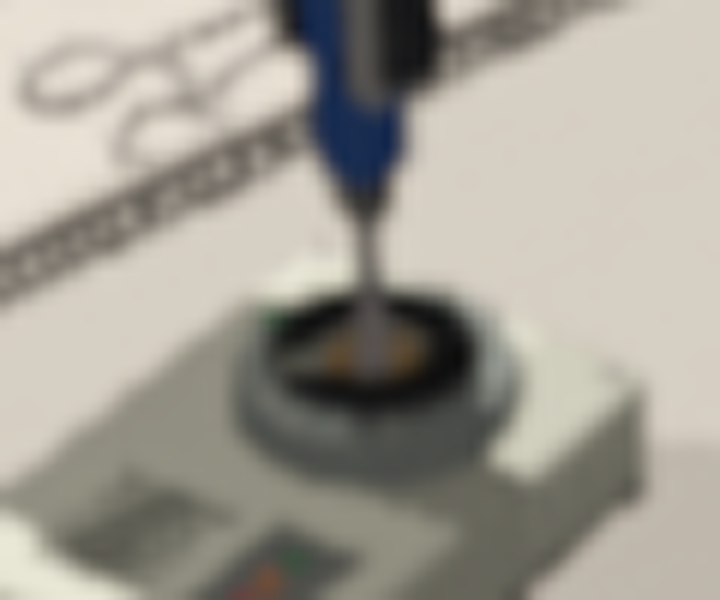

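Contact: about +1.9 N at TCP z 0.1295. The blade is in front of the brass at (372,350), but the picture doesn't show whether it is in the slot or on the face. I'll check heights with the depth image.

Run:
```python
from h import *
D=[]
for i in range(6):
    s=camera("scene");D.append(s["depth"])
d=np.median(D,0)
f=s["frame"].astype(int)
np.set_printoptions(linewidth=200)
Z=np.zeros((14,26))
for i,v in enumerate(range(240,254)):
    for j,u in enumerate(range(279,305)):
        Z[i,j]=world(s,u,v,d[v,u])[2]*1000
print(np.arange(279,305)); print(Z.round(0).astype(int))
print("orange",[(u,v,Z[v-240,u-279].round(1)) for v in range(240,254) for u in range(279,305) if f[v,u,0]-f[v,u,2]>35])
```

```text
[279 280 281 282 283 284 285 286 287 288 289 290 291 292 293 294 295 296 297 298 299 300 301 302 303 304]
[[-5 -2 -3 -4 -4 -3 31 34 32 33 33 76 75 74 -2 -4 -4 -3 -4 -4 -3 -2 -2 -3 -3 -4]
 [-1 -2 -3 -2 34 33 34 33 32 33 33 70 71 70 48 31 -1 -2 -3 -2 -2 -3 -2 -3 -3 -4]
 [-3 -4 -2 34 32 34 33 48 47 48 52 66 68 66 50 51 50 52 47 45 -1 -4 -4 -4 -2 -3]
 [-2 -3 33 33 34 45 46 52 52 52 51 51 65 64 51 51 51 52 51 51 47 46 -4 -3 -2 -4]
 [33 33 33 49 47 47 52 50 51 52 52 52 61 60 51 51 52 51 51 51 51 47 46 -4 -2 -3]
 [33 34 33 49 46 52 51 50 50 50 46 47 58 58 47 46 50 51 51 51 51 52 48 47 32 32]
 [33 32 47 46 52 51 52 51 49 47 46 55 55 54 49 45 44 50 50 51 52 50 47 48 47 33]
 [33 32 48 47 51 51 52 51 50 43 45 51 51 50 46 44 42 51 51 52 52 51 48 48 47 33]
 [32 46 46 49 50 51 51 51 53 44 45 48 47 45 45 44 45 51 50 52 50 51 48 49 47 34]
 [32 47 46 47 50 51 51 52 51 52 52 44 44 44 52 51 51 53 51 52 51 48 49 48 47 32]
 [33 46 47 47 47 50 51 50 51 52 50 51 53 51 51 51 51 51 51 50 50 48 46 46 45 34]
 [34 42 45 48 46 48 50 52 52 52 49 51 50 52 50 52 51 51 50 46 47 47 47 46 42 33]
 [34 38 45 45 48 46 48 47 49 49 50 49 52 51 50 50 50 48 50 48 48 46 45 43 39 35]
 [33 36 40 41 47 47 48 47 48 47 47 46 47 47 46 48 47 48 48 46 46 44 43 39 37 34]]
orange [(289, 247, np.float64(45.2)), (294, 247, np.float64(43.8)), (289, 248, np.float64(45.3))]
```

The depth offset is +3 mm (ring reads 51, bench −3), so the brass face is at about 47.5 mm and the edge is 4.6 mm below it. The blade is on the slot floor. I'll ease off 0.6 mm and begin turning.

Request:
play_rows([
  [-0.6,0,0,0,0,0,1],
  [0,0,0,0.05,0,0,1],
  [0,0,0,0.05,0,0,1],
  [0,0,0,0.05,0,0,1],
  [0,0,0,0.05,0,0,1],
  [0,0,0,0.05,0,0,1],
  [0,0,0,0.05,0,0,1],
  [0,0,0,0,0,0,1],
])

```text
clock: 19.58
eef_pos: [0.5106, 0.0426, 0.1297]
tool_rot: [-0.562, -0.429, 0.562, -0.429]
ft_force: [-0.8, -0.2, 1.4]
grip_width: 0.0211
```

```bash
python3 -c "
from h import *
feel(5,-15)"
```

```text
t 19.83 F [-0.28  0.22  0.62] T [ 0.018  0.125 -0.01 ] P [510.56  42.63 129.78]
shift [0.  0.5 0. ] rot [-0.003 -0.     0.001] q [ 0.083  0.333 -0.143  1.096  0.     1.919]
```

Request:
play_rows([
  [0,0,0,0.05,0,0,1],
  [0,0,0,0.05,0,0,1],
  [0,0,0,0.05,0,0,1],
  [0,0,0,0.05,0,0,1],
  [0,0,0,0.05,0,0,1],
  [0,0,0,0.05,0,0,1],
  [0,0,0,0.05,0,0,1],
  [0,0,0,0,0,0,1],
])

```text
clock: 20.5
eef_pos: [0.5107, 0.0426, 0.1298]
tool_rot: [-0.628, -0.325, 0.628, -0.325]
ft_force: [-0.2, 0.7, -0.4]
grip_width: 0.0211
```

```bash
python3 -c "
from h import *
feel(5,-35)"
```

```text
t 20.75 F [-0.55  0.04  0.41] T [-0.042  0.142  0.011] P [510.67  42.55 129.85]
shift [ 0.   0.3 -0.2] rot [-0.004  0.     0.001] q [ 0.083  0.333 -0.143  1.095  0.     2.269]
```

Request:
play_rows([
  [0,0,0,0.05,0,0,1],
  [0,0,0,0.05,0,0,1],
  [0,0,0,0.05,0,0,1],
  [0,0,0,0.05,0,0,1],
  [0,0,0,0.05,0,0,1],
  [0,0,0,0.05,0,0,1],
  [0,0,0,0.05,0,0,1],
  [0,0,0,0,0,0,1],
])

```text
clock: 21.42
eef_pos: [0.5107, 0.0425, 0.1299]
tool_rot: [-0.675, -0.211, 0.675, -0.211]
ft_force: [-0.3, -0.1, -0.0]
grip_width: 0.021
```

Run:
```python
from h import *
feel(3,-55)
fs=[]
for i in range(4):
    s=camera("scene");fs.append(s["frame"].astype(float))
f=np.mean(fs,0).astype(np.uint8);np.save("turn1.npy",f)
# predicted pixels (with +0.1,+1.7 calibration shift) for green mark (r~30,z50) and pointer end r 24 z 54
off=np.array([.1,1.7])
for nm,r,z,b in(("green",30,50,16.5),("ptr@green out",25,54,16.5),("ptr@green in",13,54,16.5),("ptr 10deg short",20,54,26.5),("ptr now0?",20,54,77)):
    a=np.radians(b);print(nm,((px(s,[.511+r/1000*np.cos(a),.0425+r/1000*np.sin(a),z/1000])+off-[261,218]+.5)*12).round())
cv2.imwrite("pics/g.png",cv2.resize(f[218:268,261:321,::-1],None,fx=12,fy=12,interpolation=cv2.INTER_CUBIC))
```

```text
t 21.57 F [-0.27 -0.38  0.2 ] T [-0.155  0.107 -0.006] P [510.74  42.47 129.87]
shift [ 0.   0.1 -0.2] rot [-0.004  0.     0.   ] q [ 0.083  0.333 -0.143  1.095  0.     2.618]
green [271. 324.]
ptr@green out [287. 316.]
ptr@green in [328. 333.]
ptr 10deg short [296. 331.]
ptr now0? [293. 374.]
```

View pics/g.png

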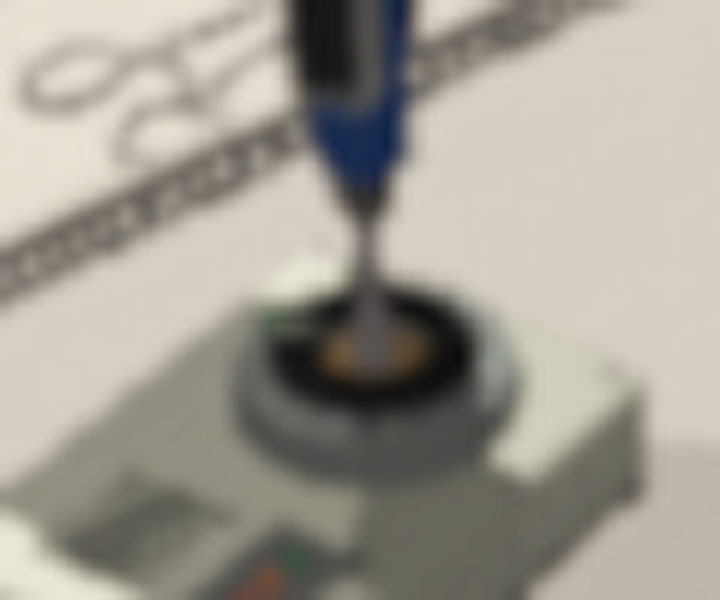

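The pointer has swung to about (300,325), close to the green mark at (270,315). I'll measure its bearing by sampling around the ring, before and after.

```bash
cat > ptr.py <<'E'
from h import *
import sys
def prof(im,cam,org,sc,off,r0=14,r1=24):
    out=[]
    B=np.arange(-10,100,2.)
    for b in B:
        a=np.radians(b);acc=[]
        for r in np.linspace(r0,r1,6):
            q=(px(cam,[.511+r/1000*np.cos(a),.0425+r/1000*np.sin(a),.054])+off-org+.5)*sc-.5
            acc.append(cv2.getRectSubPix(im,(1,1),(float(q[0]),float(q[1])))[0,0])
        out.append(np.mean(acc))
    out=np.array(out);m=out-np.median(out); i=m.argmax(); w=np.clip(m[max(0,i-6):i+7]-.3*m[i],0,None)
    return B[i],(w*B[max(0,i-6):i+7]).sum()/w.sum(),m[i]
if __name__=="__main__":
    s=camera("scene")
    e=cv2.imread("pics/e.png").astype(np.float32)[:,:,1].copy(); t=np.load("turn1.npy")[:,:,1].astype(np.float32).copy()
    for ov in(.7,1.0,1.3,1.7):
        for rr in((14,22),(16,20)):
            print(ov,rr,"before(77)",prof(e,s,np.array([261,218]),12,np.array([.1,ov]),*rr),"now",prof(t,s,np.zeros(2),1,np.array([.1,ov]),*rr))
E
python3 ptr.py
```

```text
0.7 (14, 22) before(77) (np.float64(-10.0), np.float64(-7.425905958507728), np.float32(23.156017)) now (np.float64(-10.0), np.float64(-5.020493153215343), np.float32(14.969368))
0.7 (16, 20) before(77) (np.float64(80.0), np.float64(80.61417744824999), np.float32(25.977879)) now (np.float64(38.0), np.float64(35.09244103518085), np.float32(9.446884))
1.0 (14, 22) before(77) (np.float64(76.0), np.float64(75.94669613685937), np.float32(25.834389)) now (np.float64(32.0), np.float64(30.144066001218224), np.float32(14.609386))
1.0 (16, 20) before(77) (np.float64(76.0), np.float64(76.1223825288376), np.float32(34.91216)) now (np.float64(32.0), np.float64(30.843819137651472), np.float32(20.265888))
1.3 (14, 22) before(77) (np.float64(72.0), np.float64(71.75090287447067), np.float32(32.60983)) now (np.float64(28.0), np.float64(26.88331450643399), np.float32(20.523449))
1.3 (16, 20) before(77) (np.float64(72.0), np.float64(71.82625360099729), np.float32(39.60494)) now (np.float64(28.0), np.float64(27.53721444562293), np.float32(26.831528))
1.7 (14, 22) before(77) (np.float64(66.0), np.float64(65.81174598078616), np.float32(34.404274)) now (np.float64(24.0), np.float64(22.86648878986377), np.float32(24.770432))
1.7 (16, 20) before(77) (np.float64(66.0), np.float64(65.73364048705824), np.float32(37.690655)) now (np.float64(24.0), np.float64(23.13185482842476), np.float32(27.491898))
```

The before reading matches the known 77° at a 1 px offset, which puts the pointer now at about 30.5°. It has about 14° left to go, so I'll turn another 0.24 rad.

Request:
play_rows([
  [0,0,0,0.04,0,0,1],
  [0,0,0,0.04,0,0,1],
  [0,0,0,0.04,0,0,1],
  [0,0,0,0.04,0,0,1],
  [0,0,0,0.04,0,0,1],
  [0,0,0,0.04,0,0,1],
  [0,0,0,0,0,0,1],
  [0,0,0,0,0,0,1],
])

```text
clock: 22.48
eef_pos: [0.5107, 0.0424, 0.1299]
tool_rot: [-0.695, -0.129, 0.695, -0.129]
ft_force: [-0.9, -1.6, 0.3]
grip_width: 0.0212
```

Run:
```python
from ptr import *
feel(3,-69)
fs=[]
for i in range(4):
    s=camera("scene");fs.append(s["frame"].astype(float))
f=np.mean(fs,0).astype(np.uint8);np.save("turn2.npy",f);t=f[:,:,1].astype(np.float32).copy()
for ov in(.8,1.0,1.2): print(ov,prof(t,s,np.zeros(2),1,np.array([.1,ov]),16,20),prof(t,s,np.zeros(2),1,np.array([.1,ov]),14,22))
```

```text
t 22.63 F [-0.28 -1.16  0.42] T [-0.38   0.085  0.028] P [510.76  42.45 129.9 ]
shift [-0.   0.  -0.2] rot [-0.001  0.     0.   ] q [ 0.083  0.333 -0.143  1.095 -0.     2.859]
0.8 (np.float64(14.0), np.float64(13.914650990410967), np.float32(48.34585)) (np.float64(14.0), np.float64(13.326728776302868), np.float32(44.182045))
1.0 (np.float64(14.0), np.float64(13.764439380446019), np.float32(47.425465)) (np.float64(12.0), np.float64(11.906482191391092), np.float32(43.44659))
1.2 (np.float64(12.0), np.float64(12.28194475394526), np.float32(47.22364)) (np.float64(12.0), np.float64(11.806789358083833), np.float32(43.33139))
```

Request:
play_rows([
  [0,0,0,-0.05,0,0,1],
  [-2,0,0,0,0,0,1],
  [-4,0,0,0,0,0,1],
  [-14,0,0,0,0,0,1],
  [-25,0,0,0,0,0,1],
  [-30,0,0,0,0,0,1],
  [-15,0,0,0,0,0,1],
  [0,34.7,19.5,0,0,0,1],
  [0,34.7,19.5,0,0,0,1],
  [0,34.7,19.5,0,0,0,1],
  [0,34.7,19.5,0,0,0,1],
  [0,34.7,19.5,0,0,0,1],
  [0,0,0,0,0,0,1],
])

```text
clock: 23.92
eef_pos: [0.4909, -0.1615, 0.2202]
tool_rot: [-0.692, -0.142, 0.693, -0.144]
ft_force: [0.5, 0.0, -0.7]
grip_width: 0.0215
```

Run:
```python
from h import *
fs=[]
for i in range(4):
    s=camera("top");fs.append(s["frame"].astype(float))
f=np.mean(fs,0).astype(np.uint8);np.save("top1.npy",f)
cv2.imwrite("pics/top2.png",cv2.resize(f[196:246,262:324,::-1],None,fx=12,fy=12,interpolation=cv2.INTER_CUBIC))
goto([.4819,-.1548,.2],0,1);print(get_obs()["ft_force"],get_obs()["clock"])
```

```text
shift [19.9 -3.9  8.9] rot [-1.156e+00 -1.000e-03  1.000e-03] q [-3.060e-01  2.770e-01  2.300e-02  1.318e+00  1.000e-03  2.421e+00]
[ 0.18878359  0.46135743 -1.52639741] 24.1167
```

View pics/top2.png

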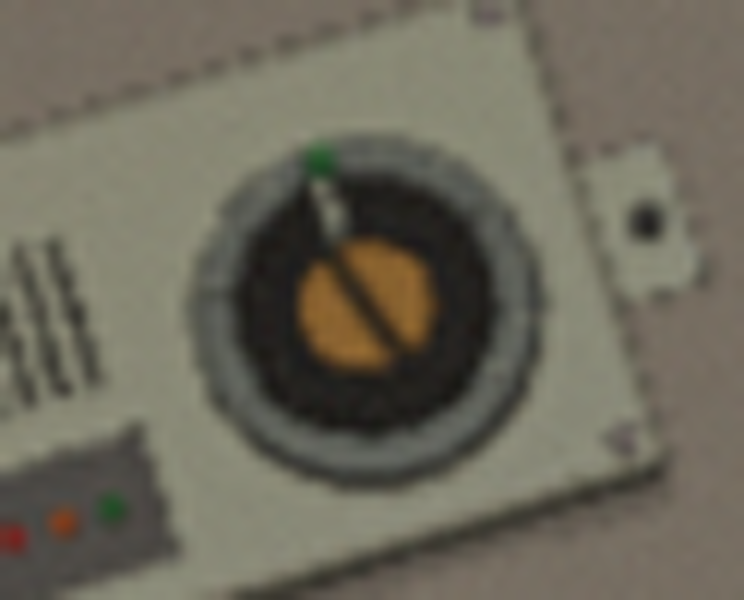

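The pointer runs (320,185)–(337,235) and points at or just short of the green mark at (320,160), with the slot along (335,248)–(405,350). I'll quantify it with centroids from both top frames.

Run:
```python
from h import *
c=camera("top")
for n in("top0","top1"):
    f=np.load(n+".npy")
    b=cv2.resize(f[196:246,262:324].astype(np.float32),None,fx=12,fy=12,interpolation=cv2.INTER_CUBIC)
    r,g,bl=b[...,0],b[...,1],b[...,2]
    Y,X=np.mgrid[:b.shape[0],:b.shape[1]]
    gray=b.mean(2)
    # black ring ellipse fit: dark outer contour
    dark=((gray<62)|((r-bl)>40)).astype(np.uint8); dark[np.hypot(X-367,Y-304)>145]=0
    dark=cv2.morphologyEx(dark,cv2.MORPH_CLOSE,np.ones((61,61)))
    cs=max(cv2.findContours(dark,0,1)[0],key=cv2.contourArea);el=cv2.fitEllipse(cv2.convexHull(cs))
    br=((r-bl)>40)&(np.hypot(X-367,Y-304)<90); bc=(X[br].mean(),Y[br].mean())
    gm=np.clip(g-np.maximum(r,bl)-12,0,None); gm[np.hypot(X-367,Y-304)>190]=0; gc=((gm*X).sum()/gm.sum(),(gm*Y).sum()/gm.sum())
    R0=np.hypot(X-el[0][0],Y-el[0][1]); w=np.clip(bl-75,0,None)*((R0>75)&(R0<112)); pc=((w*X).sum()/w.sum(),(w*Y).sum()/w.sum())
    def bear(p,z):
        q=onz(c,(p[0]+.5)/12-.5+262,(p[1]+.5)/12-.5+196,z); return q
    C=bear(el[0],.054);P=bear(pc,.054);G=bear(gc,.05);Bc=bear(bc,.0475)
    for nm,cc in(("ring",C),("brass",Bc),("mean",(C+Bc)/2)):
        print(n,nm,cc[:2].round(4),"ptr",np.degrees(np.arctan2(*(P-cc)[[1,0]])).round(1),"green",np.degrees(np.arctan2(*(G-cc)[[1,0]])).round(1))
    print(np.round([el[0],el[1],bc,gc,pc],0).tolist(), np.hypot(*(P-C)[:2]),np.hypot(*(G-C)[:2]))
```

```text
top0 ring [0.5107 0.0429] ptr 77.1 green 15.6
top0 brass [0.5108 0.0426] ptr 77.9 green 16.3
top0 mean [0.5108 0.0428] ptr 77.5 green 15.9
[[363.0, 302.0], [266.0, 277.0], [366.0, 305.0], [320.0, 160.0], [273.0, 283.0]] 0.017550978419939134 0.02888679134495453
top1 ring [0.5106 0.043 ] ptr 18.0 green 15.3
top1 brass [0.5109 0.0426] ptr 19.5 green 16.2
top1 mean [0.5107 0.0428] ptr 18.8 green 15.8
[[363.0, 302.0], [269.0, 277.0], [366.0, 305.0], [320.0, 160.0], [332.0, 214.0]] 0.017947950081780965 0.029124434893642224
```

The pointer is about 3° short of the green centre. That is inside the mark, but only just, so I'll re-engage and turn 3° more.

```bash
python3 -c "
from h import *
goto([.5108,.0425,.22],-60,1)"
```

```text
shift [ 1.000e-01 -1.723e+02 -9.710e+01] rot [-0.107 -0.     0.001] q [-3.050e-01  2.770e-01  2.300e-02  1.318e+00  1.000e-03  2.421e+00]
```

Request:
play_rows([
  [0,-34.5,-19.4,0,0,0,1],
  [0,-34.5,-19.4,0,0,0,1],
  [0,-34.5,-19.4,0,0,0,1],
  [0,-34.5,-19.4,0,0,0,1],
  [0,-34.5,-19.4,0,0,0,1],
  [0,0,0,-0.107,0,0,1],
  [20,0,0,0,0,0,1],
  [20,0,0,0,0,0,1],
  [20,0,0,0,0,0,1],
  [0,0,0,0,0,0,1],
  [0,0,0,0,0,0,1],
])

```text
clock: 25.08
eef_pos: [0.5095, 0.0429, 0.1593]
tool_rot: [-0.682, -0.184, 0.684, -0.183]
ft_force: [0.4, -0.2, 0.0]
grip_width: 0.0213
```

```bash
python3 -c "
from h import *
goto([.5108,.0425,.142],-60,1);print(get_obs()['ft_force'])"
```

```text
shift [17.2  1.  -1. ] rot [0.001 0.003 0.002] q [ 8.40e-02  3.08e-01 -9.60e-02  1.17e+00  1.00e-03  2.70e+00]
[ 0.37894516 -0.22120295  0.0300868 ]
```

Request:
play_rows([
  [8,1,-1,0,0.003,0.002,1],
  [8,0,0,0,0,0,1],
  [0,0,0,0,0,0,1],
  [0,0,0,0,0,0,1],
])

```text
clock: 25.42
eef_pos: [0.5119, 0.0411, 0.1439]
tool_rot: [0.684, 0.182, -0.682, 0.183]
ft_force: [-0.7, -0.0, -0.9]
grip_width: 0.0213
```

```bash
python3 -c "
from h import *
feel(3,-60)"
```

```text
t 25.57 F [ 0.08  0.03 -0.94] T [0.011 0.008 0.019] P [512.35  41.01 144.3 ]
shift [ 0.1 -2.   0.5] rot [-0.002 -0.004 -0.002] q [ 0.08   0.32  -0.121  1.126 -0.     2.7  ]
```

Request:
play_rows([
  [0,-1.9,0.5,0,-0.004,-0.002,1],
  [0,0,0,0,0,0,1],
  [0,0,0,0,0,0,1],
])

```text
clock: 25.82
eef_pos: [0.5108, 0.0425, 0.1441]
tool_rot: [-0.683, -0.183, 0.683, -0.183]
ft_force: [0.1, 0.2, -0.3]
grip_width: 0.021
```

```bash
python3 -c "
from h import *
feel(3,-60)"
```

```text
t 25.97 F [ 0.23  0.3  -0.98] T [-0.002  0.009  0.003] P [510.8  42.5 144. ]
shift [-0.   0.1 -0.2] rot [-0.001  0.001  0.   ] q [ 0.083  0.321 -0.12   1.131 -0.     2.702]
```

Request:
play_rows([
  [2,0,0,0,0,0,1],
  [2,0,0,0,0,0,1],
  [2,0,0,0,0,0,1],
  [2,0,0,0,0,0,1],
  [1,0,0,0,0,0,1],
  [0.5,0,0,0,0,0,1],
  [0.5,0,0,0,0,0,1],
  [0,0,0,0,0,0,1],
])

```text
clock: 26.63
eef_pos: [0.5107, 0.0425, 0.1338]
tool_rot: [-0.683, -0.183, 0.684, -0.183]
ft_force: [-0.8, 0.5, -0.7]
grip_width: 0.0212
```

Request:
play_rows([
  [0.5,0,0,0,0,0,1],
  [0.5,0,0,0,0,0,1],
  [0,0,0,0,0,0,1],
  [0,0,0,0,0,0,1],
])

```text
clock: 26.97
eef_pos: [0.5107, 0.0425, 0.1329]
tool_rot: [-0.683, -0.183, 0.684, -0.183]
ft_force: [-0.2, 0.6, -0.3]
grip_width: 0.0212
```

```bash
python3 -c "
from h import *
feel(4,-60)"
```

```text
t 27.17 F [ 0.12  0.33 -0.57] T [ 0.     0.021 -0.007] P [510.73  42.5  132.94]
shift [ 0.   0.1 -0.2] rot [-0.001  0.001  0.   ] q [ 0.083  0.33  -0.138  1.104 -0.     2.702]
```

In the slot with no contact force. I'll lower the last bit, then turn to jaw −72.5°, which is 3.5° past the previous stop.

Request:
play_rows([
  [0.5,0,0,0,0,0,1],
  [0.5,0,0,0,0,0,1],
  [0.5,0,0,0,0,0,1],
  [0.5,0,0,0,0,0,1],
  [0,0,0,0,0,0,1],
  [0,0,0,0,0,0,1],
])

```text
clock: 27.67
eef_pos: [0.5107, 0.0425, 0.1308]
tool_rot: [-0.683, -0.183, 0.684, -0.183]
ft_force: [-0.5, -0.4, -1.6]
grip_width: 0.0215
```

```bash
python3 -c "
from h import *
feel(4,-72.5)"
```

```text
t 27.87 F [-0.61  0.39 -0.5 ] T [ 0.003 -0.008  0.032] P [510.7  42.5 130.9]
shift [ 0.   0.1 -0.2] rot [0.217 0.001 0.   ] q [ 0.083  0.332 -0.141  1.099 -0.     2.702]
```

Request:
play_rows([
  [0,0,0,0.05,0,0,1],
  [0,0,0,0.05,0,0,1],
  [0,0,0,0.04,0,0,1],
  [0,0,0,0.04,0,0,1],
  [0,0,0,0.035,0,0,1],
  [0,0,0,0,0,0,1],
  [0,0,0,0,0,0,1],
  [0,0,0,0,0,0,1],
])

```text
clock: 28.53
eef_pos: [0.5107, 0.0424, 0.1309]
tool_rot: [-0.698, -0.108, 0.699, -0.109]
ft_force: [0.0, -0.8, -0.5]
grip_width: 0.0211
```

Request:
play_rows([
  [0,0,0,-0.06,0,0,1],
  [-2,0,0,0,0,0,1],
  [-4,0,0,0,0,0,1],
  [-14,0,0,0,0,0,1],
  [-25,0,0,0,0,0,1],
  [-30,0,0,0,0,0,1],
  [-15,0,0,0,0,0,1],
  [0,35.4,18,0,0,0,1],
  [0,35.4,18,0,0,0,1],
  [0,35.4,18,0,0,0,1],
  [0,35.4,18,0,0,0,1],
  [0,35.4,18,0,0,0,1],
  [0,0,0,0,0,0,1],
  [0,0,0,0,0,0,1],
])

```text
clock: 29.7
eef_pos: [0.49, -0.157, 0.2213]
tool_rot: [-0.695, -0.127, 0.696, -0.127]
ft_force: [0.4, 1.1, -0.9]
grip_width: 0.0214
```

Run:
```python
from h import *
fs=[]
for i in range(4):
    s=camera("top");fs.append(s["frame"].astype(float))
f=np.mean(fs,0).astype(np.uint8);np.save("top2.npy",f)
c=s;C=np.array([.51075,.0428,.054])
for n in("top0","top1","top2"):
    b=cv2.resize(np.load(n+".npy")[196:246,262:324].astype(np.float32),None,fx=12,fy=12,interpolation=cv2.INTER_CUBIC)
    Y,X=np.mgrid[:b.shape[0],:b.shape[1]];R0=np.hypot(X-363,Y-302)
    w=np.clip(b[...,2]-75,0,None)*((R0>75)&(R0<112))
    p=((w*X).sum()/w.sum(),(w*Y).sum()/w.sum());P=onz(c,(p[0]+.5)/12-.5+262,(p[1]+.5)/12-.5+196,.054)
    print(n,np.degrees(np.arctan2(*(P-C)[[1,0]])).round(1))
goto([.4819,-.1548,.2],0,1);print(get_obs()["ft_force"],get_obs()["clock"],get_obs()["eef_pos"])
```

```text
top0 77.5
top1 18.9
top2 16.8
shift [21.1 -2.2  8.4] rot [-1.202e+00  1.000e-03  1.000e-03] q [-0.304  0.274  0.023  1.321 -0.     2.469]
[ 0.05485318 -0.13116628 -1.21142131] 29.9 [ 0.49055447 -0.153794    0.22108537]
```

The pointer is at 16.8° against green at about 16°, so it's set. Next I'll rotate back to the original grasp bearing over the hole.

Request:
play_rows([
  [0,-2.2,8.4,0,0,0,1],
  [0,0,0,-0.12,0,0,1],
  [0,0,0,-0.12,0,0,1],
  [0,0,0,-0.12,0,0,1],
  [0,0,0,-0.12,0,0,1],
  [0,0,0,-0.12,0,0,1],
  [0,0,0,-0.12,0,0,1],
  [0,0,0,-0.12,0,0,1],
  [0,0,0,-0.12,0,0,1],
  [0,0,0,-0.12,0,0,1],
  [0,0,0,-0.122,0,0,1],
  [10,0,0,0,0,0,1],
  [10,0,0,0,0,0,1],
  [0,0,0,0,0,0,1],
  [0,0,0,0,0,0,1],
  [0,0,0,0,0,0,1],
])

```text
clock: 31.23
eef_pos: [0.4814, -0.1557, 0.2006]
tool_rot: [-0.5, -0.5, 0.501, -0.499]
ft_force: [-0.4, -0.7, -0.7]
grip_width: 0.0215
```

```bash
python3 -c "
from h import *
feel(3,0);goto([.4819,-.1548,.165],0,1)"
```

```text
t 31.38 F [-0.14 -0.09 -0.5 ] T [-0.01  -0.004  0.038] P [ 481.86 -155.95  201.13]
shift [   0.    28.6 -198.6] rot [-0.002  0.     0.001] q [-3.130e-01  2.690e-01 -3.700e-02  1.266e+00 -1.000e-03  1.260e+00]
shift [36.3 -0.  -1.2] rot [-0.002  0.     0.001] q [-3.130e-01  2.690e-01 -3.700e-02  1.266e+00 -1.000e-03  1.260e+00]
```

Request:
play_rows([
  [10,0,-1.2,0,0,0,1],
  [12,0,0,0,0,0,1],
  [12,0,0,0,0,0,1],
  [12,0,0,0,0,0,1],
  [12,0,0,0,0,0,1],
  [12,0,0,0,0,0,1],
  [0,0,0,0,0,0,1],
  [0,0,0,0,0,0,1],
])

```text
clock: 32.05
eef_pos: [0.4809, -0.1545, 0.1301]
tool_rot: [-0.5, -0.5, 0.501, -0.499]
ft_force: [0.1, -0.3, 0.2]
grip_width: 0.0214
```

```bash
python3 -c "
from h import *
feel(3,0);goto([.4819,-.1548,.095],0,1)"
```

```text
t 32.2 F [ 0.47  0.22 -0.86] T [-0.034 -0.029  0.026] P [ 481.96 -154.88  131.38]
shift [   0.2   28.4 -197.5] rot [-0.002  0.001 -0.   ] q [-3.110e-01  3.190e-01 -1.570e-01  1.094e+00 -1.000e-03  1.262e+00]
shift [36.7 -0.3 -0.2] rot [-0.002  0.001 -0.   ] q [-3.110e-01  3.190e-01 -1.570e-01  1.094e+00 -1.000e-03  1.262e+00]
```

Request:
play_rows([
  [5,0,0,0,0,0,1],
  [5,0,0,0,0,0,1],
  [5,0,0,0,0,0,1],
  [5,0,0,0,0,0,1],
  [4,0,0,0,0,0,1],
  [4,0,0,0,0,0,1],
  [4,0,0,0,0,0,1],
  [2,0,0,0,0,0,1],
  [0,0,0,0,0,0,1],
  [0,0,0,0,0,0,1],
  [0,0,0,0,0,0,1],
])

```text
clock: 33.12
eef_pos: [0.4818, -0.1548, 0.0972]
tool_rot: [-0.5, -0.5, 0.501, -0.5]
ft_force: [-0.2, -0.3, -0.9]
grip_width: 0.0212
```

```bash
python3 -c "
from h import *
feel(3,0)"
```

```text
t 33.27 F [ 0.15  0.08 -0.94] T [ 0.012 -0.023 -0.005] P [ 481.83 -154.86   97.25]
shift [-1.000e-01  2.890e+01 -1.974e+02] rot [-0.002  0.     0.001] q [-3.110e-01  3.530e-01 -2.080e-01  1.010e+00 -1.000e-03  1.262e+00]
```

Bolster is in with no contact. I'll lower the last 2.7 mm and watch for the seating force.

Request:
play_rows([
  [1,0,0,0,0,0,1],
  [1,0,0,0,0,0,1],
  [0.7,0,0,0,0,0,1],
  [0,0,0,0,0,0,1],
  [0,0,0,0,0,0,1],
  [0,0,0,0,0,0,1],
])

```text
clock: 33.77
eef_pos: [0.4817, -0.1548, 0.0947]
tool_rot: [-0.5, -0.5, 0.501, -0.5]
ft_force: [-2.2, 0.1, 4.0]
grip_width: 0.0211
```

Request:
play_rows([
  [0,0,0,0,0,0,-1],
  [0,0,0,0,0,0,-1],
  [0,0,0,0,0,0,-1],
  [0,0,0,0,0,0,-1],
  [0,0,0,0,0,0,-1],
  [0,0,0,0,0,0,-1],
  [0,0,0,0,0,0,-1],
  [0,0,0,0,0,0,-1],
  [-10,0,0,0,0,0,-1],
  [-25,0,0,0,0,0,-1],
  [-30,0,0,0,0,0,-1],
  [-30,0,0,0,0,0,-1],
  [-30,0,0,0,0,0,-1],
  [-20,0,20,0,0,0,-1],
  [0,-20,35,0,0,0,-1],
  [0,-20,35,0,0,0,-1],
  [0,-20,35,0,0,0,-1],
  [0,-20,35,0,0,0,-1],
  [0,0,0,0,0,0,-1],
  [0,0,0,0,0,0,-1],
])

```text
clock: 35.43
eef_pos: [0.4003, -0.3164, 0.2401]
tool_rot: [-0.501, -0.498, 0.502, -0.498]
ft_force: [0.9, 0.4, -0.8]
grip_width: 0.0856
```

Run:
```python
from h import *
D=[];fs=[]
for i in range(4):
    c=camera("top");D.append(c["depth"]);fs.append(c["frame"].astype(float))
d=np.median(D,0); f=np.mean(fs,0).astype(np.uint8)
P=np.array([world(c,u,v,d[v,u]) for v in range(200,250) for u in range(360,410)])
for nm,z0,z1 in(("block",.06,.078),("handle",.125,.16)):
    q=P[(P[:,2]>z0)&(P[:,2]<z1)&(np.hypot(P[:,0]-.482,P[:,1]+.154)<.08)];print(nm,len(q),q.mean(0).round(4))
s=camera("scene")
cv2.imwrite("pics/fin.png",np.hstack([cv2.resize(x,None,fx=5,fy=5,interpolation=cv2.INTER_CUBIC) for x in(f[190:260,270:350,::-1],s["frame"][180:250,320:400,::-1])]))
o=get_obs();print(o["clock"],o["eef_pos"],o["grip_width"])
```

```text
block 913 [ 0.4811 -0.1562  0.0702]
handle 98 [ 0.4816 -0.1531  0.1394]
35.6833 [ 0.4022965  -0.31339205  0.23961543] 0.08540158375731415
```

View pics/fin.png

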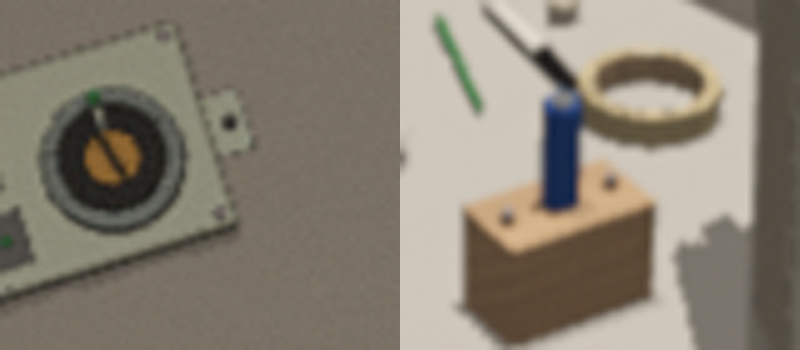

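The handle top reads 139.4 mm (139.2 mm before) and stands upright on the block at (560,150) in the right half. On the left, the pointer (100,118) lines up with the green mark (93,98). Handing in.

```bash
python3 -c "
from workcell import *
print(job_done())"
```

```text
the job is handed in; nothing more can be done
None
```

The thermostat is set and the screwdriver is back in its block. I handed the job in at about 35.7 s of the 61 s allowed.

**What I did:**
- **Slot:** I took the screwdriver by its ±y flats and lowered it in 1 mm steps. The blade lined up with the slot and went straight to its floor, with about 2 N of contact.
- **Turn:** The first clockwise turn left the pointer about 3° short. I re-engaged the blade and turned about 3.5° more. The force readings I took while the blade was in the slot stayed under about 3 N. I read them between moves, not continuously.
- **Return:** I lowered the screwdriver into the block until it seated at about 4–5 N, then let go and backed away.

**Last checks:**
- **Pointer:** It bears 16.8° against about 16° for the green mark, which is about 5° either side of centre.
- **Screwdriver:** The handle top is at 139.4 mm, against 139.2 mm before I started, so it is fully home. It stands upright.
- **Gripper:** It is open and clear of everything.

**Not certain:**
- The scene camera put the pointer at about 14° when the top camera showed 19°. I trusted the top camera.
- I did not measure the tape roll, jar, cap or syringe again at the end. The arm was not sent near them at bench height.

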